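# Prop a kiln shelf level on the test kiln's hearth

## Task

Set the kiln shelf strip level on the kiln's brick hearth, with one end on the tall post that stands there and the other on an equally high column that you build near the hearth's other end: the thick block first, then, wholly on it, whichever loose slender post makes up the height. Both columns must be wholly under the strip, one near each end, and everything inside the bricks' outline so that the hood can come down. Kiln furniture chips: set each piece down without dropping it, do not topple the standing post, and leave the spare post and other things where they are.

Things in the scene. Friction and masses are not known exactly. Their poses are not given: they have to be found in the camera images.
- hearth: base of a bench-top test kiln, fixed: grey steel pan 180 x 270 mm, 38 mm high, and on it a flat hearth of three pale bricks, 144 mm (x) by 234 mm (y), top 50 mm above the desk. Origin on the desk under the hearth's centre, z up, y along its length, within 0.2 rad of the world's y. Its white hood (240 mm tall) stands behind it, a 75 mm high slab lies to its left; both fixed, not part of the job
- tall_post: slender square kiln post, 40 x 40 mm and 140 mm tall, loose, already standing on the hearth near its +y end. Origin at the centre of its underside, z up along it
- tall_post_top (a point): centre of the tall post's top face, 140 mm above its underside
- thick_block: thick square kiln prop, 58 x 58 mm and 64 mm tall with a round bore down the middle, standing on the desk. Origin at the centre of its underside, z up, x and y square to its side faces. About 0.3 kg
- short_post: square kiln post 38 x 38 mm and 76 mm tall, standing on the desk. Origin at the centre of its underside, z up, x and y square to its side faces. About 0.17 kg
- short_post_top (a point): centre of the short post's top face, 76 mm above its underside
- long_post: square kiln post 34 x 34 mm and 100 mm tall, standing on the desk; same make as the short post. Origin at the centre of its underside, z up, x and y square to its side faces
- bat: kiln shelf strip: a flat plate 60 mm wide (its x), 190 mm long (its y), 16 mm thick, lying on the desk with its whitewashed face up. Origin at the centre of its underside, z up. About 0.36 kg
- bat_end_a (a point): middle of the shelf strip's end face at its +y end, 95 mm from its centre, 8 mm above its underside
- bat_end_b (a point): middle of the shelf strip's end face at its -y end, 95 mm from its centre, 8 mm above its underside
- cup: unglazed cup, 75 mm across, 64 mm tall, standing on the desk; bystander. Origin at the centre of its underside
- tile: L-shaped upright test tile, 40 x 41 mm foot, 76 mm tall, standing on the desk; bystander. Origin at the centre of its underside
There are look-alikes about, which are no part of the job. What is shaped like the tall_post but purple is not meant.

How it is judged:
On the way, in this order (a step that is already met when the one before it is completed fails the run):
1. the thick block stands upright on the hearth, let go (z of thick_block in the frame of hearth between 0.046 and 0.054 m and x of thick_block in the frame of hearth between -0.046 and 0.046 m and y of thick_block in the frame of hearth between -0.091 and 0.091 m and angle between thick_block's own z axis and vertical below 0.06 rad and contact force between the fingers and thick_block below 0.05 N and linear speed of thick_block below 0.03 m/s), for 0.2 s.
2. the short post stands upright on the thick block, wholly on it, let go (z of thick_block in the frame of hearth between 0.046 and 0.054 m and x of thick_block in the frame of hearth between -0.046 and 0.046 m and y of thick_block in the frame of hearth between -0.091 and 0.091 m and angle between each of thick_block, short_post's own z axis and vertical below 0.06 rad and horizontal distance between short_post and thick_block below 0.012 m and z of short_post in the frame of thick_block between 0.06 and 0.068 m and contact force between the fingers and short_post below 0.05 N and linear speed of short_post below 0.03 m/s), for 0.2 s.
At the end, for the whole second after the job is handed in: Block flat on the bricks (3 mm), short post upright within 12 mm of its centre, tall post upright on the bricks. Strip on both tops, level to 2 deg, posts within 15 mm of its centre line, 40-80 mm each side of its middle; strip inside the bricks (5 mm). All free, at rest (all of step 2 and z of tall_post in the frame of hearth between 0.046 and 0.054 m and x of tall_post in the frame of hearth between -0.055 and 0.055 m and y of tall_post in the frame of hearth between -0.1 and 0.1 m and angle between tall_post's own z axis and vertical below 0.06 rad and x of tall_post_top in the frame of bat between -0.015 and 0.015 m and x of short_post_top in the frame of bat between -0.015 and 0.015 m and ((y of tall_post_top in the frame of bat between 0.04 and 0.08 m and y of short_post_top in the frame of bat between -0.08 and -0.04 m) or (y of short_post_top in the frame of bat between 0.04 and 0.08 m and y of tall_post_top in the frame of bat between -0.08 and -0.04 m)) and z of bat in the frame of hearth between 0.185 and 0.196 m and angle between bat's own z axis and vertical below 0.035 rad and contact force between bat and tall_post above 0.2 N and contact force between bat and short_post above 0.2 N and x of bat_end_a in the frame of hearth between -0.047 and 0.047 m and y of bat_end_a in the frame of hearth between -0.122 and 0.122 m and x of bat_end_b in the frame of hearth between -0.047 and 0.047 m and y of bat_end_b in the frame of hearth between -0.122 and 0.122 m and contact force between the fingers and thick_block below 0.05 N and linear speed of each of thick_block, bat, tall_post below 0.03 m/s and contact force between the fingers and bat below 0.05 N); the robot touches nothing.
It fails at once if the tall post toppled (leaning over 14 degrees) (angle between tall_post's own z axis and vertical above 0.25 rad).
It fails at once if the block, short post or strip was dropped (moving out of the fingers at more than 0.6 m/s, a fall of some 18 mm) ((linear speed of thick_block above 0.6 m/s and contact force between the fingers and thick_block below 0.02 N) or (linear speed of short_post above 0.6 m/s and contact force between the fingers and short_post below 0.02 N) or (linear speed of bat above 0.6 m/s and contact force between the fingers and bat below 0.02 N)).
It fails at once if the spare 100 mm post was shifted by more than 30 mm (distance of long_post from where it was at the start of the episode above 0.03 m).
It fails at once if the cup or the test tile was shifted by more than 30 mm (distance of any of cup, tile from where it was at the start of the episode above 0.03 m).
It also fails if it takes over 72 s, if anything falls off the work surface, if the arm or the gripper's body presses on something with over 40 N, if the wrist force passes 120 N, or if a joint passes its speed limit or range.

## Robot

A 7-joint arm with a two-finger parallel gripper is mounted at the origin on the work surface; the furniture and walls round the work are solid. World frame = base frame: x ahead of the robot, y to its left, z up, the work surface at z = 0. Lengths are in m, angles in rad, forces in N, time in s.
With the tool pointing down it reaches from about 0.4 to 0.85 m from the base axis. Payload 10.4 kg.
Tool frame: the origin (TCP) lies midway between the tips of the shut fingers; the grasp point (between the pads) lies hold_point_z behind it (hold_point_z is the distance from the TCP to the grasp point, in m); z points along the fingers, y is the line along which they close (so a half turn about z gives the same grasp; the last joint's range is limited). The gripper opens to 87 mm and grips with 3 to 60 N. Pads are 19 mm wide; open, the fingers measure 117 mm over their backs; the gripper's body (75 mm by 190 mm) begins 51 mm behind the grasp point.
Start: joints at [-0.023, 0.332, -0.065, 1.46, 0.022, 1.35, -0.088], TCP at [0.625, 0, 0.223] pointing down, gripper open.
Joint ranges: [-2.6, 2.6], [-0.5, 2.12], [-1.47, 1.34], [0.16, 2.42], [-1.27, 4.41], [0.06, 2.06], [-2.6, 2.6]. Speed limits (rad/s): [2.22, 2.22, 2.79, 2.79, 3.14, 3.14, 3.14].

## Interface

Orientations are given as a unit quaternion [x, y, z, w].
In Python, from bench import * gives the robot as it stands. The module is installed in compiled form; this text tells all that it offers.
- The arm moves only by the tool drive_tool, never from a script. Its argument "increments" is a list of rows, each a list of 6 numbers: the shift along the tool's x, y, z scaled (see below), then the turn, a rotation vector about the tool's x, y, z scaled (see below). In form: [[dx, dy, dz, rx, ry, rz], ...]. A call has exactly 5 rows; each row is the pose to reach, as a shift and turn from the pose commanded when the call began, along the tool's axes at that moment; what a row does not reach only later rows make up. The controller multiplies each number of a shift by 300 mm and each number of a turn by pi/4 rad. A row lasts 1/12 s, in which the tool goes at most 41.7 mm and 7.16 degrees, less where a joint would pass 70% of its speed; a pose out of reach is approached as far as the arm can. A call with a number of a shift or a turn outside -1 to 1 is refused whole. A call with a gripper value outside its range is refused whole. "claw" is the closure, from 0 (fully open) to 1 (shut), set as the call begins (left out, the last holds). The fingers move at their own pace and stop on an object; "force" is the grip in N (left out, the last holds). Time passes only in rows, so rows that repeat a pose let the fingers close, or fill a call up. It gives the time, the measured TCP pose, the force, the opening and the grip force at its end, in the units of the state.
- read_state(): the state, without advancing time (a new reading comes with each control period).
- camera(name): name is "scene" or "side" or "wrist"; returns the picture (420x560x3 uint8, blue, green, red); there is no depth.
- get_calibration(name): a dict with "K" (3x3 intrinsics, pixels), "position" and "rotation" of the camera in the world. Camera axes: x right, y down, z forward; pixel columns grow to the right and rows downward; lengths in m; the calibration is good to about 2 mm. A picture is of the moment at which its call begins: read the wrist's pose just before it. get_calibration takes no time and is no camera call; for the wrist camera it gives the pose at the moment of the call.
- close_job(): hands the job in; it is judged then, once.
The state is a dict: "time": time; "joint_positions": joint angles; "joint_vel": joint speeds; "joint_torque": joint torques, N m; "ee_pos": TCP position; "eef_rot": TCP orientation; "ft_force": force on the tool from outside, world axes, zero at the start; "torque": the same for the moment, N m; "width": finger opening in m; "grip_force": force on a finger pad.
Only numpy, scipy, OpenCV 4.12 (cv2) and the standard library are available. Lean on these libraries where they do the work, as an engineer would, in place of code of your own. Each camera call takes 0.05 s, during which the arm holds its last target. There are 200 camera calls.

## Working session

There is one attempt and no reset: what is moved stays moved. The work goes in short steps, Python scripts to look and compute and a tool call to move; the robot and the scene stay as the last step left them, time stands still between calls to the robot, and variables do not carry over. Pictures are saved under pics/ and viewed, at most 10 in all, crops included, and the job is handed in when it is done.

Besides the shell and the picture viewer there is one more tool, called after ">>>" as name([rows], argument=value, ...), one row to a line, values as JSON. drive_tool: Moves the arm, as the interface text tells. Its arguments: {"type":"object","properties":{"increments":{"type":"array","items":{"type":"array","items":{"type":"number"}}},"claw":{"type":"number"},"force":{"type":"number"}},"required":["increments"]}

```bash
mkdir -p pics; python3 - <<'E'
from bench import *
import cv2,numpy as np
s=read_state();print(s)
for n in("scene","side","wrist"):
    c=get_calibration(n);im=camera(n);cv2.imwrite(f"pics/{n}0.png",im);print(n,{k:np.round(v,4).tolist() for k,v in c.items()})
a=[cv2.imread(f"pics/{n}0.png") for n in("scene","side")]
E
```

```text
{'time': 0.0, 'joint_positions': array([-0.02255242,  0.3329106 , -0.06468757,  1.46094428,  0.02159658,
        1.34987953, -0.08849171]), 'joint_vel': array([ 9.59737741e-05, -6.75393943e-04,  1.78145536e-04, -1.76472379e-04,
       -1.23533145e-03,  6.73724679e-04, -1.99387452e-04]), 'joint_torque': array([-1.20520472e-04, -6.23245955e+01,  2.44190963e-02, -3.89891267e+01,
       -6.13984605e-02,  3.97891912e-02,  1.87085252e-04]), 'ee_pos': array([ 6.24616098e-01, -4.15796986e-05,  2.21728298e-01]), 'eef_rot': array([ 7.07117463e-01,  7.07095729e-01, -5.34314602e-04, -4.87438689e-04]), 'ft_force': array([ 0.43537278, -0.42914964,  0.31847537]), 'torque': array([-0.02615118, -0.01912759,  0.01951778]), 'grip_force': 0.0, 'width': 0.08714532355468806}
scene {'K': [[432.4038, 0.0, 281.1395], [0.0, 432.4038, 210.2597], [0.0, 0.0, 1.0]], 'position': [-0.4796, 0.4735, 0.6187], 'rotation': [-0.4386, 0.7196, -0.4576, 0.2838]}
side {'K': [[519.342, 0.0, 278.2725], [0.0, 519.342, 211.2796], [0.0, 0.0, 1.0]], 'position': [0.3368, 0.8121, 0.89], 'rotation': [-0.0674, 0.9066, -0.4144, 0.0425]}
wrist {'K': [[372.8591, 0.0, 278.9635], [0.0, 372.8591, 211.5916], [0.0, 0.0, 1.0]], 'position': [0.6256, 0.0735, 0.3842], 'rotation': [0.9908, 0.0003, -0.0001, 0.1355]}
```

View pics/scene0.png

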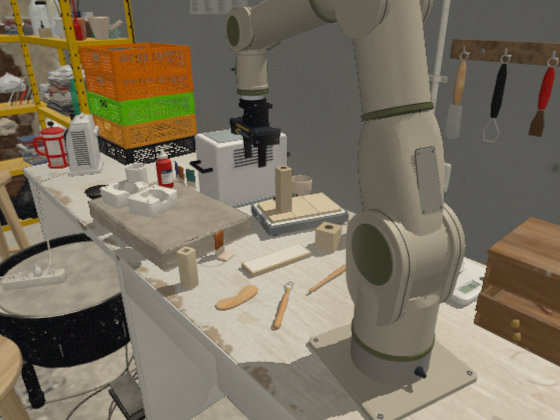

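View pics/side0.png

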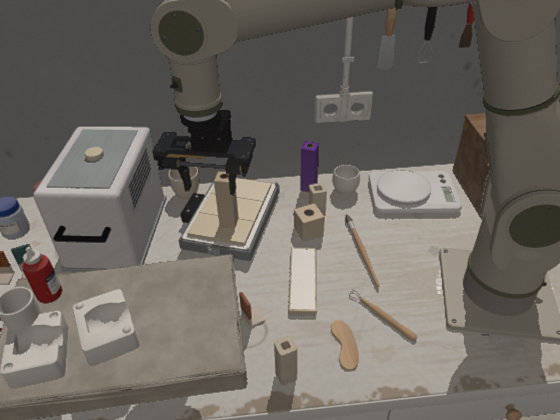

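View pics/wrist0.png

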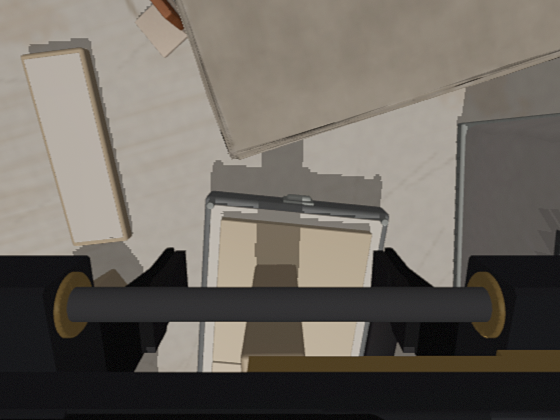

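The scene and side views show the hearth at side (230,215) with the tall post on it at (228,200). The thick block is at (309,222), the bat at (303,280) and the tile at (250,310).

Candidates (side view):
- **Tall post:** tan at (228,200), or the purple one at (310,165), which is excluded by the description.
- **Short/long post:** (318,195) or (286,360). Their measured heights will tell which is which.
- **Block:** (309,222), the only thick one.
- **Bat:** (303,280). The slab on the left is fixed.

Next I'll view a close crop of the choice.

```bash
cat > h.py <<'E'
from bench import *
import cv2,numpy as np
from scipy.spatial.transform import Rotation as R
def ray(c,p):
    d=np.linalg.inv(np.array(c["K"]))@np.array([p[0],p[1],1.0]); return np.array(c["position"]),R.from_quat(c["rotation"]).apply(d) if np.size(c["rotation"])==4 else np.array(c["rotation"])@d
def onz(c,p,z):
    o,d=ray(c,p); return o+d*(z-o[2])/d[2]
def proj(c,P):
    q=R.from_quat(c["rotation"]).inv().apply(np.array(P,float)-c["position"]); q=q@np.array(c["K"]).T; return q[...,:2]/q[...,2:]
E
python3 - <<'E'
from h import *
im=cv2.imread("pics/side0.png")
def crop(x0,x1,y0,y1,s=4):
    a=cv2.resize(im[y0:y1,x0:x1],None,fx=s,fy=s,interpolation=cv2.INTER_CUBIC)
    for x in range(x0-x0%10+10,x1,10): cv2.line(a,((x-x0)*s,0),((x-x0)*s,12 if x%50==0 else 5),(0,0,255),1)
    for y in range(y0-y0%10+10,y1,10): cv2.line(a,(0,(y-y0)*s),(12 if y%50==0 else 5,(y-y0)*s),(0,0,255),1)
    return a
A=crop(180,330,130,260);B=crop(265,315,325,395)
o=np.zeros((520,800,3),np.uint8);o[:,:600]=A;o[:280,600:]=B
cv2.imwrite("pics/c1.png",o)
c=get_calibration("side")
hsv=cv2.cvtColor(im,cv2.COLOR_BGR2HSV)
for p in [(292,250),(315,250),(315,313),(289,310)]: print(onz(c,p,.016).round(3))
w=get_calibration("wrist"); 
for p in [(23,55),(87,48),(131,238),(77,244)]: print('w',onz(w,p,.016).round(4))
for p in [(208,193),(387,212)]: print('pan',onz(w,p,.038).round(4))
for p in [(221,217),(372,233)]: print('brick',onz(w,p,.05).round(4))
E
```

```text
[ 0.46  -0.051  0.016]
[ 0.406 -0.059  0.016]
[0.387 0.126 0.016]
[0.442 0.126 0.016]
w [0.3906 0.12   0.016 ]
w [0.4502 0.1259 0.016 ]
w [ 0.4709 -0.0579  0.016 ]
w [ 0.4135 -0.0646  0.016 ]
pan [ 0.5582 -0.0047  0.038 ]
pan [ 0.7298 -0.0233  0.038 ]
brick [ 0.5715 -0.0249  0.05  ]
brick [ 0.7137 -0.0406  0.05  ]
```

View pics/c1.png

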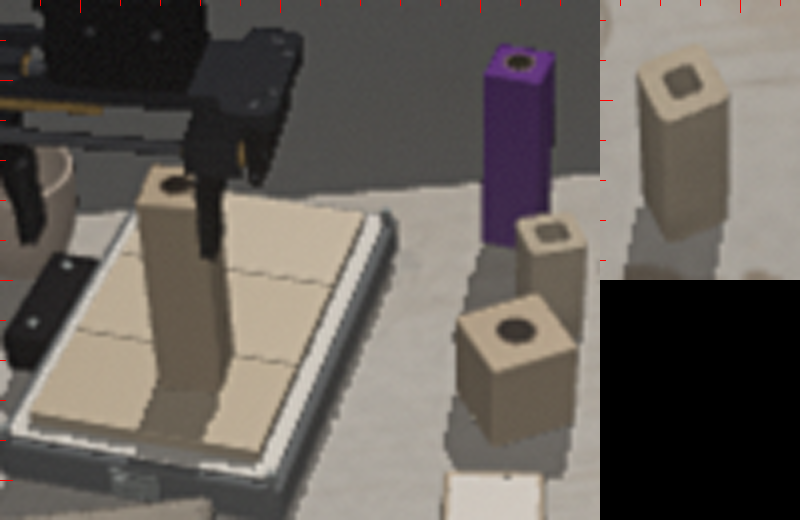

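The crop shows the block top (bore) at side (309,212), the rear post top at (318,188), the front post top at (286,345) with its base corner at (284,385), and the tall post at (222,175).

```bash
python3 - <<'E'
from h import *
c=get_calibration("side")
f=lambda L,z:np.array([onz(c,p,z)[:2] for p in L])
def rep(n,L,z):
    P=f(L,z);print(n,z,'ctr',P.mean(0).round(4),'sides',np.linalg.norm(P-np.roll(P,-1,0),axis=1).round(4),'yaw',[round(float(np.arctan2(*(b-a)[::-1])),3) for a,b in zip(P,np.roll(P,-1,0))])
T=[(294.2,210),(315,203.7),(324.5,217),(305,223)]
rep('block',T,.064)
print('block base corner',f([(305.7,241)],0),'top corner',f([T[3]],.064))
F=[(274.5,342.5),(290.7,336),(297.5,348),(280,355.5)]
for z in(.076,.1): rep('front',F,z);print('topcorner',f([F[3]],z),'base',f([(283.75,385)],0))
Bk=[(309,185.5),(323.5,183.5),(326.4,192.3),(312,193.8)]
for z in(.076,.1): rep('rear',Bk,z)
rep('hearth',[(188,233),(245,245),(271.25,183),(212.5,181)],.05)
rep('tall',[(214.5,179.5),(219,171),(233,172),(231,181)],.19)
E
```

```text
block 0.064 ctr [ 0.4284 -0.1338] sides [0.0566 0.0541 0.0517 0.0538] yaw [-2.572, 2.11, 0.563, -0.94]
block base corner [[ 0.43349179 -0.10275721]] top corner [[ 0.4353986  -0.09756118]]
front 0.076 ctr [0.4292 0.2553] sides [0.0334 0.0292 0.0357 0.0299] yaw [-2.551, 2.153, 0.607, -1.066]
topcorner [[0.43621454 0.278083  ]] base [[0.42847081 0.29102007]]
front 0.1 ctr [0.4264 0.2717] sides [0.0324 0.0283 0.0347 0.029 ] yaw [-2.551, 2.153, 0.607, -1.066]
topcorner [[0.43328221 0.29382787]] base [[0.42847081 0.29102007]]
rear 0.076 ctr [ 0.4175 -0.2166] sides [0.038  0.0364 0.0366 0.0343] yaw [-2.791, 1.863, 0.296, -1.238]
rear 0.1 ctr [ 0.4152 -0.1863] sides [0.0369 0.0353 0.0355 0.0333] yaw [-2.791, 1.863, 0.296, -1.238]
hearth 0.05 ctr [ 0.6296 -0.1408] sides [0.1444 0.2395 0.1575 0.2055] yaw [2.993, -1.658, 0.075, 1.538]
tall 0.19 ctr [ 0.6187 -0.0917] sides [0.0325 0.0326 0.0336 0.0379] yaw [-1.639, -3.13, 1.662, -0.015]
```

>>> drive_tool([
  [-0.05,0,-0.12,0,0,0],
  [-0.15,0,-0.2,0,0,0],
  [-0.28,0,-0.3,0,0,0],
  [-0.4,0,-0.35,0,0,0],
  [-0.5,0,-0.35,0,0,0],
], claw=0)

```text
time: 0.57
ee_pos: [0.6257, -0.1521, 0.3318]
eef_rot: [0.707, 0.707, 0.001, 0.002]
ft_force: [0.9, -0.4, 0.2]
width: 0.0872
grip_force: 0.0
```

>>> drive_tool([
  [-0.05,0,0,0,0,0],
  [-0.1,0,0,0,0,0],
  [-0.1,0,0,0,0,0],
  [-0.1,0,0,0,0,0],
  [-0.1,0,0,0,0,0],
])

```text
time: 0.98
ee_pos: [0.6253, -0.1777, 0.327]
eef_rot: [0.706, 0.708, 0.0, -0.001]
ft_force: [0.4, -0.0, -1.0]
width: 0.0867
grip_force: 0.0
```

```bash
python3 - <<'E'
from h import *
s=read_state();c=get_calibration("wrist");im=camera("wrist");print(s['ee_pos'],s['eef_rot'],s['time'])
cv2.imwrite("pics/w1.png",im);np.save("w1.npy",c,allow_pickle=True)
E
```

```text
[ 0.62532734 -0.17767765  0.32704066] [ 7.06197069e-01  7.08014939e-01  2.72450937e-04 -6.87343108e-04] 0.9833
```

>>> drive_tool([
  [0,-0.12,0.07,0,0,0],
  [0,-0.25,0.14,0,0,0],
  [0,-0.37,0.14,0,0,0],
  [0,-0.5,0.14,0,0,0],
  [-0.05,-0.6,0.14,0,0,0],
])

```text
time: 1.45
ee_pos: [0.4432, -0.1912, 0.2852]
eef_rot: [0.705, 0.709, 0.0, -0.001]
ft_force: [1.2, -1.0, 1.0]
width: 0.087
grip_force: 0.0
```

>>> drive_tool([
  [0,-0.08,0,0,0,0],
  [0,-0.08,0,0,0,0],
  [0,-0.08,0,0,0,0],
  [0,-0.08,0,0,0,0],
  [0,-0.08,0,0,0,0],
])

```text
time: 1.87
ee_pos: [0.422, -0.194, 0.2854]
eef_rot: [0.706, 0.708, 0.0, -0.0]
ft_force: [-0.0, 0.3, -0.6]
width: 0.0869
grip_force: 0.0
```

```bash
python3 - <<'E'
from h import *
s=read_state();c=get_calibration("wrist");im=camera("wrist");print(s['ee_pos'],s['eef_rot'],s['time'])
cv2.imwrite("pics/w2.png",im);np.save("w2.npy",c,allow_pickle=True)
a=np.hstack([cv2.imread("pics/w1.png")[:,60:460],im[:,100:500]]);cv2.imwrite("pics/w12.png",a)
E
```

```text
[ 0.42198335 -0.19396305  0.28542846] [ 7.06327001e-01  7.07885700e-01  4.50801922e-05 -3.64679960e-05] 1.8667
```

View pics/w12.png

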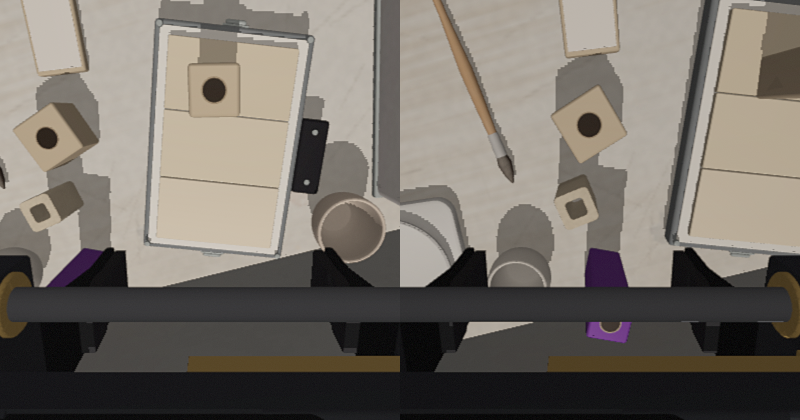

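The left half (w1) shows the hearth bricks, whose corners have to be offset by 60 px, and the tall post top at (274,90). The right half (w2) shows the block bore at (289,125), the short post top at (276,208) and the purple post top at (310,322).

>>> drive_tool([
  [0.04,0.01,0.11,0,0,-0.155],
  [0.08,0.02,0.23,0,0,-0.31],
  [0.12,0.03,0.35,0,0,-0.465],
  [0.16,0.037,0.47,0,0,-0.62],
  [0.19,0.037,0.55,0,0,-0.777],
])

```text
time: 2.33
ee_pos: [0.4315, -0.1361, 0.1171]
eef_rot: [0.459, 0.889, -0.0, -0.002]
ft_force: [-0.2, -0.4, -0.1]
width: 0.0873
grip_force: 0.0
```

>>> drive_tool([
  [0,0,0,0,0,0],
  [0,0,0,0,0,0],
  [0,0,0,0,0,0],
  [0,0,0,0,0,0],
  [0,0,0,0,0,0],
])

```text
time: 2.75
ee_pos: [0.4332, -0.1388, 0.1222]
eef_rot: [0.463, 0.886, 0.0, 0.001]
ft_force: [0.5, 0.1, -0.5]
width: 0.0872
grip_force: 0.0
```

```bash
cat > goto.py <<'E'
from h import *
import sys
# target x y z yaw (yaw of the closing line from world x) -> numbers of the final row
def go(x,y,z,yaw):
    s=read_state();r=R.from_quat(s['eef_rot']);d=r.inv().apply(np.array([x,y,z])-s['ee_pos'])/.3
    t=R.from_euler('z',yaw)*R.from_matrix([[0,1,0],[1,0,0],[0,0,-1]])
    print('t',round(s['time'],2),'now',s['ee_pos'].round(4),'shift',d.round(3),'turn',((r.inv()*t).as_rotvec()/(np.pi/4)).round(3))
if __name__=="__main__": go(*map(float,sys.argv[1:]))
E
python3 goto.py .4332 -.1372 .031 .61; python3 - <<'E'
from h import *
cv2.imwrite("pics/w3.png",camera("wrist"))
E
```

```text
t 2.75 now [ 0.4332 -0.1388  0.1222] shift [0.005 0.002 0.304] turn [ 0.002  0.003 -0.003]
```

View pics/w3.png

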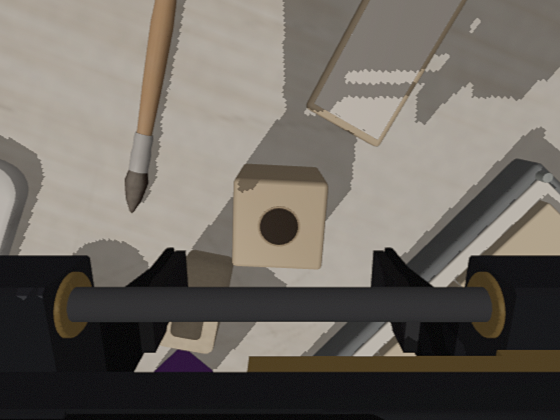

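The block sits square and centred between the fingers (bore at 279,226), so I descend and grip.

>>> drive_tool([
  [0.003,0,0.09,0,0,0],
  [0.005,0.002,0.18,0,0,0],
  [0.005,0.002,0.25,0,0,0],
  [0.005,0.002,0.3,0,0,0],
  [0.005,0.002,0.3,0,0,0],
])

```text
time: 3.22
ee_pos: [0.4302, -0.1363, 0.0286]
eef_rot: [0.463, 0.887, -0.0, -0.002]
ft_force: [-0.7, -1.2, -0.7]
width: 0.0867
grip_force: 0.0
```

>>> drive_tool([
  [0,0,0,0,0,0],
  [0,0,0,0,0,0],
  [0,0,0,0,0,0],
  [0,0,0,0,0,0],
  [0,0,0,0,0,0],
], claw=1, force=25)

```text
time: 3.63
ee_pos: [0.4324, -0.1365, 0.0314]
eef_rot: [0.462, 0.887, 0.0, 0.001]
ft_force: [-0.3, 0.0, 0.0]
width: 0.0612
grip_force: 0.0
```

>>> drive_tool([
  [0,0,0,0,0,0],
  [0,0,0,0,0,0],
  [0,0,0,0,0,0],
  [0,0,0,0,0,0],
  [0,0,0,0,0,0],
])

```text
time: 4.05
ee_pos: [0.4322, -0.1366, 0.0312]
eef_rot: [0.462, 0.887, 0.0, 0.0]
ft_force: [-0.6, -0.0, 6.5]
width: 0.0582
grip_force: 24.7
```

```bash
python3 goto.py .611 -.210 .17 -.1
```

```text
t 4.05 now [ 0.4322 -0.1366  0.0312] shift [-0.542  0.349 -0.462] turn [0.001 0.001 0.904]
```

>>> drive_tool([
  [0,0,-0.05,0,0,0],
  [0,0,-0.14,0,0,0.1],
  [0,0,-0.25,0,0,0.24],
  [0,0,-0.36,0,0,0.38],
  [0,0,-0.46,0,0,0.52],
])

```text
time: 4.47
ee_pos: [0.4313, -0.1363, 0.1702]
eef_rot: [0.634, 0.773, 0.0, -0.0]
ft_force: [1.5, -0.0, -2.6]
width: 0.0581
grip_force: 24.7
```

```bash
python3 goto.py .611 -.210 .17 -.1
```

```text
t 4.47 now [ 0.4313 -0.1363  0.1702] shift [-0.358  0.539  0.001] turn [-0.    -0.     0.377]
```

>>> drive_tool([
  [-0.06,0.08,0,0,0,0.08],
  [-0.14,0.19,0,0,0,0.17],
  [-0.22,0.31,0,0,0,0.26],
  [-0.3,0.43,0,0,0,0.34],
  [-0.357,0.535,0,0,0,0.377],
])

```text
time: 4.88
ee_pos: [0.6118, -0.2106, 0.1679]
eef_rot: [0.741, 0.671, -0.0, -0.0]
ft_force: [0.7, -0.3, -2.0]
width: 0.0583
grip_force: 24.7
```

>>> drive_tool([
  [0,0,0,0,0,0],
  [0,0,0,0,0,0],
  [0,0,0,0,0,0],
  [0,0,0,0,0,0],
  [0,0,0,0,0,0],
])

```text
time: 5.3
ee_pos: [0.6097, -0.209, 0.1693]
eef_rot: [0.74, 0.673, 0.0, 0.0]
ft_force: [-0.2, 0.0, -2.6]
width: 0.0583
grip_force: 24.7
```

```bash
python3 goto.py .611 -.210 .083 -.1;python3 - <<'E'
from h import *
c=get_calibration("side");cv2.imwrite("pics/s1.png",camera("side"));c=get_calibration("wrist");np.save("w4.npy",c,allow_pickle=True);cv2.imwrite("pics/w4.png",camera("wrist"))
E
```

```text
t 5.3 now [ 0.6097 -0.209   0.1693] shift [-0.003  0.004  0.288] turn [ 0.001 -0.     0.007]
```

View pics/w4.png

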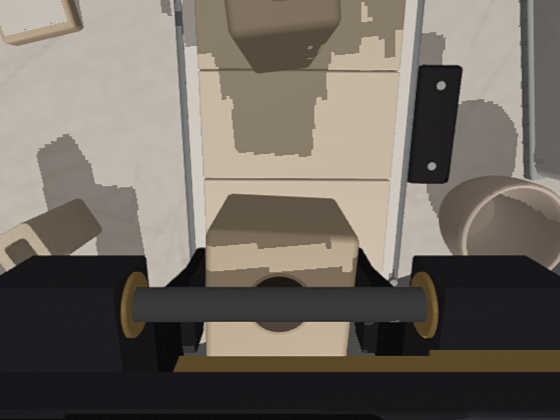

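The block hangs square over the near third of the bricks. The seams are at rows 70 (x 201–400) and 180 (x 204–390), which gives a check of the hearth centre.

```bash
python3 - <<'E'
from h import *
c=np.load("w4.npy",allow_pickle=True).item()
P=np.array([onz(c,p,.05) for p in[(201,70),(400,71),(204,180),(390,181)]])[:,:2]
print(P.round(4),P.mean(0),[np.linalg.norm(P[0]-P[1]),np.linalg.norm(P[2]-P[3]),np.linalg.norm(P[:2].mean(0)-P[2:].mean(0))]);d=P[1]-P[0];print(np.arctan2(d[1],d[0]))
print('tall edge base', onz(c,(235,150),.05))
E
```

```text
[[ 0.5653 -0.105 ]
 [ 0.7059 -0.1188]
 [ 0.5557 -0.1836]
 [ 0.6977 -0.1977]] [ 0.63115029 -0.15127727] [np.float64(0.1412924208527777), np.float64(0.1426630126790784), np.float64(0.07922994351215355)]
-0.09804326691049095
tall edge base [ 0.58223724 -0.16314723  0.05      ]
```

>>> drive_tool([
  [0,0,0.06,0,0,0],
  [0,0.002,0.14,0,0,0],
  [-0.002,0.004,0.21,0,0,0],
  [-0.003,0.004,0.26,0,0,0],
  [-0.003,0.004,0.28,0,0,0],
])

```text
time: 5.82
ee_pos: [0.61, -0.2097, 0.0825]
eef_rot: [0.74, 0.673, -0.001, -0.001]
ft_force: [-1.2, 1.4, -2.9]
width: 0.0581
grip_force: 24.7
```

>>> drive_tool([
  [0,0,0.002,0,0,0],
  [0,0,0.004,0,0,0],
  [0,0,0.007,0,0,0],
  [0,0,0.01,0,0,0],
  [0,0,0.01,0,0,0],
])

```text
time: 6.23
ee_pos: [0.612, -0.2103, 0.0824]
eef_rot: [0.74, 0.673, 0.0, 0.001]
ft_force: [-0.1, -0.4, -2.9]
width: 0.0582
grip_force: 24.7
```

>>> drive_tool([
  [0,0,0.002,0,0,0],
  [0,0,0.004,0,0,0],
  [0,0,0.005,0,0,0],
  [0,0,0.006,0,0,0],
  [0,0,0.006,0,0,0],
])

```text
time: 6.65
ee_pos: [0.6119, -0.2102, 0.0813]
eef_rot: [0.74, 0.673, 0.0, 0.0]
ft_force: [-4.3, 1.6, 8.0]
width: 0.0584
grip_force: 24.7
```

>>> drive_tool([
  [0,0,0,0,0,0],
  [0,0,0,0,0,0],
  [0,0,0,0,0,0],
  [0,0,0,0,0,0],
  [0,0,0,0,0,0],
], claw=0)

```text
time: 7.07
ee_pos: [0.6116, -0.2102, 0.0797]
eef_rot: [0.74, 0.673, 0.0, 0.0]
ft_force: [-0.1, 0.3, 0.1]
width: 0.0825
grip_force: 0.0
```

>>> drive_tool([
  [0,0,-0.06,0,0,0],
  [0,0,-0.16,0,0,0],
  [0,0,-0.27,0,0,0],
  [0,0,-0.38,0,0,0],
  [0,0,-0.45,0,0,0],
])

```text
time: 7.48
ee_pos: [0.6124, -0.2105, 0.2185]
eef_rot: [0.74, 0.673, 0.001, 0.002]
ft_force: [0.6, 0.1, -0.4]
width: 0.0869
grip_force: 0.0
```

```bash
python3 goto.py .4205 -.2208 .2 .28; python3 - <<'E'
from h import *
np.save("w5.npy",get_calibration("wrist"),allow_pickle=True);cv2.imwrite("pics/w5.png",camera("wrist"))
E
```

```text
t 7.48 now [ 0.6124 -0.2105  0.2185] shift [-0.094 -0.634  0.059] turn [ 0.004  0.002 -0.477]
```

>>> drive_tool([
  [-0.01,-0.1,0,0,0,-0.08],
  [-0.03,-0.22,0.02,0,0,-0.18],
  [-0.05,-0.35,0.04,0,0,-0.28],
  [-0.07,-0.48,0.06,0,0,-0.38],
  [-0.09,-0.6,0.06,0,0,-0.477],
])

```text
time: 7.95
ee_pos: [0.4271, -0.2198, 0.1951]
eef_rot: [0.6, 0.8, -0.0, -0.001]
ft_force: [0.1, -1.4, -0.1]
width: 0.0871
grip_force: 0.0
```

>>> drive_tool([
  [0,0,0,0,0,0],
  [0,0,0,0,0,0],
  [0,0,0,0,0,0],
  [0,0,0,0,0,0],
  [0,0,0,0,0,0],
])

```text
time: 8.37
ee_pos: [0.4308, -0.2198, 0.1966]
eef_rot: [0.601, 0.799, 0.0, -0.0]
ft_force: [-0.7, 0.4, -0.6]
width: 0.0869
grip_force: 0.0
```

```bash
python3 goto.py .4205 -.2208 .12 .28; python3 - <<'E'
from h import *
c=get_calibration("wrist");np.save("w6.npy",c,allow_pickle=True);im=camera("wrist");cv2.imwrite("pics/w6.png",im)
w5=cv2.imread("pics/w5.png");cv2.imwrite("pics/w56.png",np.hstack([w5[:,80:480],im[:,80:480]]))
E
```

```text
t 8.37 now [ 0.4308 -0.2198  0.1966] shift [ 0.006 -0.034  0.255] turn [ 0.    -0.     0.001]
```

View pics/w56.png

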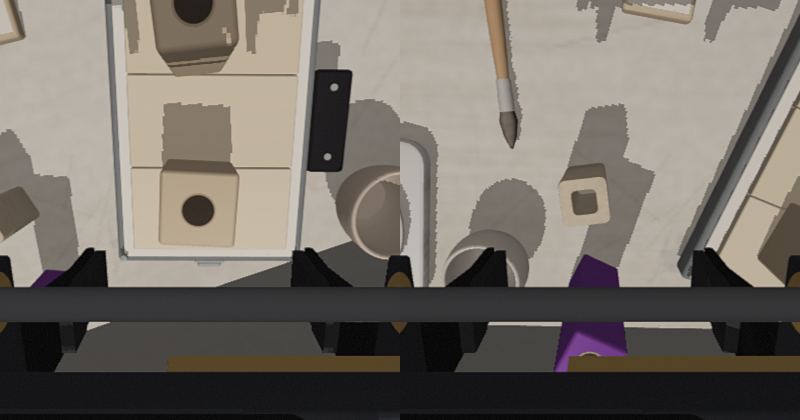

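The block stands on the bricks with its bore at w5 (278,210), and the short post top is at w6 (264,203).

```bash
python3 - <<'E'
from h import *
c=np.load("w5.npy",allow_pickle=True).item();print('block',onz(c,(278,210),.114))
c=np.load("w6.npy",allow_pickle=True).item();print('short hole',onz(c,(264,203),.076))
P=np.array([onz(c,(x-320,y),.076)[:2] for x,y in[(561,182),(604,178),(608,222),(563,226)]]);e=np.roll(P,-1,0)-P
print(P.mean(0),np.linalg.norm(e,axis=1),(np.arctan2(e[:,1],e[:,0])+.785)%1.571-.785)
E
python3 goto.py .4205 -.2208 .12 .33
```

```text
block [ 0.61308644 -0.21011794  0.114     ]
short hole [ 0.4201997  -0.22142823  0.076     ]
[ 0.42005668 -0.22093387] [0.03327687 0.03553775 0.03596988 0.03559547] [0.37559359 0.37513062 0.37471969 0.29899513]
t 8.42 now [ 0.4307 -0.2198  0.1966] shift [ 0.006 -0.033  0.255] turn [-0.    -0.    -0.062]
```

>>> drive_tool([
  [0.005,-0.034,0.08,0,0,-0.075],
  [0.005,-0.034,0.19,0,0,-0.075],
  [0.005,-0.034,0.3,0,0,-0.075],
  [0.005,-0.034,0.41,0,0,-0.075],
  [0.005,-0.034,0.5,0,0,-0.075],
])

```text
time: 8.83
ee_pos: [0.4194, -0.221, 0.0445]
eef_rot: [0.577, 0.816, -0.0, -0.001]
ft_force: [0.7, 0.9, 0.0]
width: 0.0867
grip_force: 0.0
```

>>> drive_tool([
  [0,0,0.04,0,0,0],
  [0,0,0.045,0,0,0],
  [0,0,0.045,0,0,0],
  [0,0,0.045,0,0,0],
  [0,0,0.045,0,0,0],
])

```text
time: 9.25
ee_pos: [0.4207, -0.2219, 0.0345]
eef_rot: [0.578, 0.816, 0.0, 0.001]
ft_force: [-0.5, 0.1, -0.3]
width: 0.087
grip_force: 0.0
```

>>> drive_tool([
  [0,0,0,0,0,0],
  [0,0,0,0,0,0],
  [0,0,0,0,0,0],
  [0,0,0,0,0,0],
  [0,0,0,0,0,0],
], claw=1, force=20)

```text
time: 9.67
ee_pos: [0.4197, -0.2215, 0.0334]
eef_rot: [0.578, 0.816, 0.0, 0.0]
ft_force: [-0.6, -0.3, 1.3]
width: 0.0615
grip_force: 0.0
```

>>> drive_tool([
  [0,0,0,0,0,0],
  [0,0,0,0,0,0],
  [0,0,0,0,0,0],
  [0,0,0,0,0,0],
  [0,0,0,0,0,0],
])

```text
time: 10.08
ee_pos: [0.4196, -0.2215, 0.0332]
eef_rot: [0.578, 0.816, 0.0, -0.0]
ft_force: [-1.0, 1.2, 0.2]
width: 0.0385
grip_force: 19.5
```

```bash
python3 goto.py .4205 -.2208 .21 .33
```

```text
t 10.08 now [ 0.4196 -0.2215  0.0332] shift [ 0.001  0.004 -0.589] turn [ 0.    -0.     0.012]
```

>>> drive_tool([
  [0,0,-0.06,0,0,0],
  [0,0,-0.18,0,0,0],
  [0,0,-0.31,0,0,0],
  [0,0,-0.44,0,0,0.1],
  [0,0,-0.56,0,0,0.2],
])

```text
time: 10.5
ee_pos: [0.4192, -0.2214, 0.2033]
eef_rot: [0.641, 0.767, 0.0, 0.0]
ft_force: [1.1, -0.7, -1.7]
width: 0.0387
grip_force: 19.5
```

```bash
python3 goto.py .613 -.210 .2 -.1
```

```text
t 10.5 now [ 0.4192 -0.2214  0.2033] shift [-0.077  0.642  0.011] turn [0.    0.    0.355]
```

>>> drive_tool([
  [-0.01,0.1,0,0,0,0.08],
  [-0.03,0.23,0,0,0,0.16],
  [-0.05,0.36,0,0,0,0.24],
  [-0.065,0.49,0,0,0,0.32],
  [-0.077,0.61,0,0,0,0.355],
])

```text
time: 10.92
ee_pos: [0.6055, -0.2107, 0.2006]
eef_rot: [0.742, 0.671, -0.0, -0.0]
ft_force: [0.1, 0.0, -1.4]
width: 0.0386
grip_force: 19.5
```

>>> drive_tool([
  [0,0.03,0,0,0,0],
  [0,0.03,0,0,0,0],
  [0,0.03,0,0,0,0],
  [0,0.03,0,0,0,0],
  [0,0.03,0,0,0,0],
])

```text
time: 11.33
ee_pos: [0.6117, -0.2125, 0.2016]
eef_rot: [0.741, 0.672, -0.0, 0.0]
ft_force: [0.1, -0.9, -2.2]
width: 0.0383
grip_force: 19.5
```

```bash
python3 goto.py .613 -.210 .149 -.1
```

```text
t 11.33 now [ 0.6117 -0.2125  0.2016] shift [0.009 0.004 0.175] turn [0.    0.    0.003]
```

>>> drive_tool([
  [0.005,0.004,0.05,0,0,0],
  [0.008,0.004,0.1,0,0,0],
  [0.008,0.004,0.14,0,0,0],
  [0.008,0.004,0.165,0,0,0],
  [0.008,0.004,0.172,0,0,0],
])

```text
time: 11.75
ee_pos: [0.6131, -0.2097, 0.1484]
eef_rot: [0.741, 0.672, -0.001, -0.001]
ft_force: [-0.4, -0.4, -1.8]
width: 0.0388
grip_force: 19.5
```

>>> drive_tool([
  [0,0,0.002,0,0,0],
  [0,0,0.004,0,0,0],
  [0,0,0.006,0,0,0],
  [0,0,0.008,0,0,0],
  [0,0,0.008,0,0,0],
])

```text
time: 12.17
ee_pos: [0.6144, -0.2097, 0.1476]
eef_rot: [0.74, 0.672, 0.0, 0.0]
ft_force: [-0.2, 0.2, -1.7]
width: 0.0388
grip_force: 19.5
```

>>> drive_tool([
  [0,-0.002,0.002,0,0,0],
  [0,-0.003,0.003,0,0,0],
  [0,-0.003,0.004,0,0,0],
  [0,-0.003,0.005,0,0,0],
  [0,-0.003,0.005,0,0,0],
])

```text
time: 12.58
ee_pos: [0.6141, -0.2097, 0.1473]
eef_rot: [0.74, 0.672, 0.001, 0.001]
ft_force: [-1.1, 0.4, 7.8]
width: 0.0387
grip_force: 19.5
```

Contact felt (7.8 N). Next I release, lift, and look at where it stands.

>>> drive_tool([
  [0,0,0,0,0,0],
  [0,0,0,0,0,0],
  [0,0,0,0,0,0],
  [0,0,0,0,0,0],
  [0,0,0,0,0,0],
], claw=0)

```text
time: 13.0
ee_pos: [0.6131, -0.2095, 0.1455]
eef_rot: [0.74, 0.672, -0.0, -0.0]
ft_force: [0.2, 0.1, 0.4]
width: 0.0642
grip_force: 0.0
```

>>> drive_tool([
  [0,0,-0.01,0,0,0],
  [0,0,-0.08,0,0,0],
  [0,0,-0.18,0,0,0],
  [0,0,-0.3,0,0,0],
  [0,0,-0.4,0,0,0],
])

```text
time: 13.42
ee_pos: [0.6132, -0.2096, 0.2681]
eef_rot: [0.74, 0.672, 0.0, 0.0]
ft_force: [-0.5, -0.1, 0.0]
width: 0.0861
grip_force: 0.0
```

>>> drive_tool([
  [0,0,-0.05,0,0,0],
  [0,0,-0.1,0,0,0],
  [0,0,-0.1,0,0,0],
  [0,0,-0.1,0,0,0],
  [0,0,-0.1,0,0,0],
])

```text
time: 13.83
ee_pos: [0.6129, -0.2094, 0.2945]
eef_rot: [0.74, 0.672, -0.0, -0.001]
ft_force: [-0.4, -0.3, -0.5]
width: 0.0871
grip_force: 0.0
```

```bash
python3 goto.py .4313 .031 .2 .118; python3 - <<'E'
from h import *
np.save("w7.npy",get_calibration("wrist"),allow_pickle=True);im=camera("wrist");cv2.imwrite("pics/w7.png",im)
s=camera("side");cv2.imwrite("pics/s2.png",s)
cv2.imwrite("pics/c7.png",np.hstack([im[:,80:480],cv2.resize(s[110:260,160:293],(372,420))]))
E
```

```text
t 13.83 now [ 0.6129 -0.2094  0.2945] shift [ 0.739 -0.679  0.316] turn [-0.002 -0.001 -0.273]
```

View pics/c7.png

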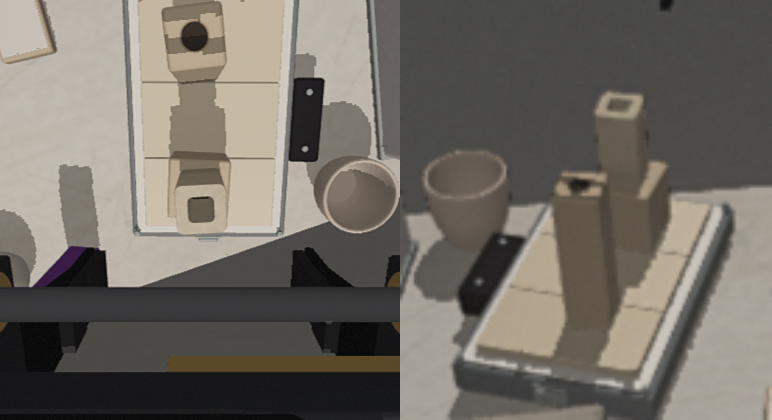

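The column stands upright on the bricks, with the short post top at w7 (281,210) and the tall bore at (274,37).

```bash
python3 - <<'E'
from h import *
c=np.load("w7.npy",allow_pickle=True).item()
s=onz(c,(281,210),.19)[:2];t=onz(c,(274,37),.19)[:2];d=t-s
print('short',s,'tall',t,'dist',np.linalg.norm(d),'yaw',np.arctan2(-d[0],d[1]),'mid',(s+t)/2)
h=np.array([.631,-.151])
for p in(s,t,(s+t)/2): print(R.from_euler('z',.1).apply([*(p-h),0])[:2].round(4))
E
```

```text
short [ 0.61530495 -0.20911995] tall [ 0.62184429 -0.091349  ] dist 0.11795236071998615 yaw -0.05546894340004058 mid [ 0.61857462 -0.15023448]
[-0.0098 -0.0594]
[-0.0151  0.0584]
[-0.0124 -0.0005]
```

>>> drive_tool([
  [0.07,-0.07,0,0,0,-0.05],
  [0.16,-0.15,0.02,0,0,-0.1],
  [0.25,-0.24,0.05,0,0,-0.16],
  [0.34,-0.32,0.07,0,0,-0.22],
  [0.43,-0.41,0.1,0,0,-0.273],
])

```text
time: 14.35
ee_pos: [0.5019, -0.0681, 0.2647]
eef_rot: [0.663, 0.748, -0.0, -0.0]
ft_force: [-0.9, 0.6, 0.8]
width: 0.0872
grip_force: 0.0
```

```bash
python3 goto.py .4313 .025 .22 .118
```

```text
t 14.35 now [ 0.5019 -0.0681  0.2647] shift [ 0.336 -0.196  0.149] turn [-0.001  0.     0.003]
```

>>> drive_tool([
  [0.04,-0.04,0,0,0,0],
  [0.1,-0.09,0.02,0,0,0],
  [0.17,-0.14,0.04,0,0,0],
  [0.22,-0.18,0.05,0,0,0],
  [0.24,-0.21,0.05,0,0,0],
])

```text
time: 14.77
ee_pos: [0.4304, -0.0034, 0.2495]
eef_rot: [0.663, 0.748, -0.001, -0.001]
ft_force: [0.2, 0.2, -0.1]
width: 0.0871
grip_force: 0.0
```

>>> drive_tool([
  [0,0,0,0,0,0],
  [0,0,0,0,0,0],
  [0,0,0,0,0,0],
  [0,0,0,0,0,0],
  [0,0,0,0,0,0],
])

```text
time: 15.18
ee_pos: [0.4327, -0.0058, 0.2507]
eef_rot: [0.665, 0.747, 0.0, -0.0]
ft_force: [-0.0, -0.5, -0.0]
width: 0.0869
grip_force: 0.0
```

```bash
python3 goto.py .4313 .031 .08 .118; python3 - <<'E'
from h import *
np.save("w8.npy",get_calibration("wrist"),allow_pickle=True);im=camera("wrist");cv2.imwrite("pics/w8.png",im)
E
```

```text
t 15.18 now [ 0.4327 -0.0058  0.2507] shift [0.122 0.01  0.569] turn [-0.    -0.    -0.002]
```

View pics/w8.png

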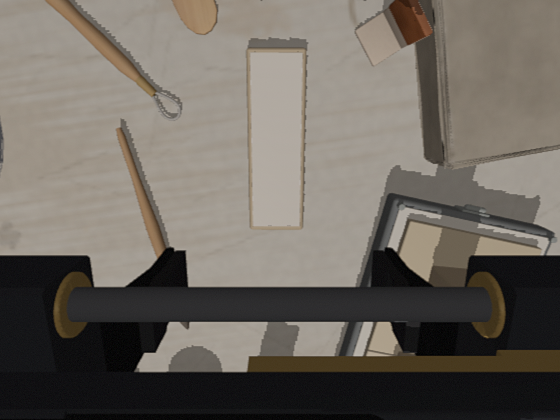

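The bat's corners are about (248,48), (306,48), (302,228) and (250,228). The slab corner is at (443,163) and the tile at (385,30).

```bash
python3 - <<'E'
from h import *
c=np.load("w8.npy",allow_pickle=True).item()
P=np.array([onz(c,p,.016)[:2] for p in[(248,48),(306,48),(302,228.5),(250,228)]]);e=np.roll(P,-1,0)-P
print(P.round(4),P.mean(0),np.linalg.norm(e,axis=1));a=(P[0]+P[1])/2-(P[2]+P[3])/2;print('yaw',np.arctan2(-a[0],a[1]),np.linalg.norm(a))
print('slab',onz(c,(443,163),.075),onz(c,(417,30),.075),'tile',onz(c,(372,66),0),onz(c,(355,30),0),onz(c,(390,0),.076))
E
```

```text
[[ 0.3883  0.1199]
 [ 0.4451  0.1266]
 [ 0.4661 -0.0591]
 [ 0.4082 -0.0654]] [0.42694388 0.0305043 ] [0.0571255  0.18692566 0.05820297 0.18632201]
yaw 0.10996704354536752 0.1866230554146177
slab [0.57886197 0.03660541 0.075     ] [0.53156737 0.14222765 0.075     ] tile [0.51622869 0.11990586 0.        ] [0.49286226 0.15151661 0.        ] [0.50472128 0.1612497  0.076     ]
```

>>> drive_tool([
  [0.03,0,0.1,0,0,0],
  [0.06,0.002,0.22,0,0,0.003],
  [0.09,0.002,0.34,0,0,0.006],
  [0.115,0.002,0.46,0,0,0.006],
  [0.122,0.002,0.56,0,0,0.006],
])

```text
time: 15.65
ee_pos: [0.4278, 0.032, 0.0806]
eef_rot: [0.666, 0.746, -0.0, -0.0]
ft_force: [0.2, 0.2, -0.4]
width: 0.087
grip_force: 0.0
```

>>> drive_tool([
  [0,0,0.08,0,0,0],
  [0,0,0.15,0,0,0],
  [0,0,0.2,0,0,0],
  [0,0,0.225,0,0,0],
  [0,0,0.225,0,0,0],
])

```text
time: 16.07
ee_pos: [0.4277, 0.031, 0.0139]
eef_rot: [0.666, 0.746, -0.001, -0.001]
ft_force: [0.2, 0.1, 0.6]
width: 0.0873
grip_force: 0.0
```

```bash
python3 goto.py .4292 .031 .005 .112
```

```text
t 16.07 now [0.4277 0.031  0.0139] shift [-0.001  0.005  0.03 ] turn [-0.004 -0.     0.001]
```

>>> drive_tool([
  [0,0.003,0.01,0,0,0],
  [0,0.004,0.02,0,0,0],
  [0,0.004,0.03,0,0,0],
  [0,0.004,0.03,0,0,0],
  [0,0.004,0.03,0,0,0],
])

```text
time: 16.48
ee_pos: [0.4299, 0.0314, 0.0065]
eef_rot: [0.666, 0.746, 0.0, 0.0]
ft_force: [-0.6, -0.1, -0.9]
width: 0.0875
grip_force: 0.0
```

>>> drive_tool([
  [0,0,0,0,0,0],
  [0,0,0,0,0,0],
  [0,0,0,0,0,0],
  [0,0,0,0,0,0],
  [0,0,0,0,0,0],
], claw=1, force=40)

```text
time: 16.9
ee_pos: [0.4289, 0.0312, 0.0061]
eef_rot: [0.666, 0.746, -0.001, -0.001]
ft_force: [-4.5, -0.4, 2.9]
width: 0.0617
grip_force: 2.2
```

>>> drive_tool([
  [0,0,0,0,0,0],
  [0,0,0,0,0,0],
  [0,0,0,0,0,0],
  [0,0,0,0,0,0],
  [0,0,0,0,0,0],
])

```text
time: 17.32
ee_pos: [0.4289, 0.0312, 0.0061]
eef_rot: [0.666, 0.746, -0.001, -0.001]
ft_force: [-5.6, -0.9, 6.2]
width: 0.0594
grip_force: 40.0
```

```bash
python3 goto.py .6186 -.1502 .24 -.055
```

```text
t 17.32 now [0.4289 0.0312 0.0061] shift [-0.672  0.559 -0.781] turn [-0.002  0.     0.214]
```

>>> drive_tool([
  [0,0,-0.03,0,0,0],
  [0,0,-0.09,0,0,0],
  [0,0,-0.18,0,0,0],
  [0,0,-0.28,0,0,0],
  [0,0,-0.38,0,0,0],
])

```text
time: 17.73
ee_pos: [0.4296, 0.0314, 0.1219]
eef_rot: [0.666, 0.746, 0.0, 0.0]
ft_force: [1.0, 0.4, -3.0]
width: 0.0596
grip_force: 40.0
```

>>> drive_tool([
  [0,0,-0.1,0,0,0],
  [0,0,-0.2,0,0,0],
  [0,0,-0.3,0,0,0],
  [0,0,-0.38,0,0,0],
  [0,0,-0.42,0,0,0],
])

```text
time: 18.15
ee_pos: [0.4309, 0.0316, 0.2501]
eef_rot: [0.666, 0.746, 0.002, 0.002]
ft_force: [0.4, -0.4, -2.9]
width: 0.0596
grip_force: 40.0
```

```bash
python3 goto.py .6186 -.1502 .24 -.055;python3 - <<'E'
from h import *
im=camera("side");cv2.imwrite("pics/s3.png",im);cv2.imwrite("pics/w9.png",camera("wrist"))
E
```

```text
t 18.15 now [0.4309 0.0316 0.2501] shift [-0.673  0.553  0.037] turn [ 0.007 -0.001  0.214]
```

View pics/w9.png

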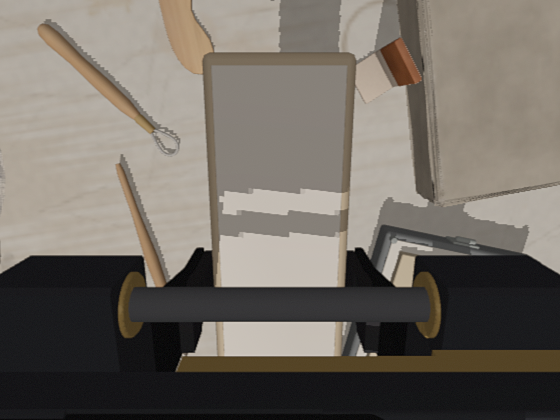

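The bat is held, with its far top edge at row ~64 and columns 204–356. I'll check its offset and tilt from that.

```bash
python3 - <<'E'
from h import *
s=read_state();r=R.from_quat(s['eef_rot']);c=get_calibration("wrist")
for L in(.092,.095,.098):
  for dz in(-.005,-.010,-.015):
    P=np.array([s['ee_pos']+r.apply([L,y,dz]) for y in(-.03,.03)]);print(L,dz,proj(c,P).round(1).tolist())
E
```

```text
0.092 -0.005 [[200.4, 58.5], [353.0, 58.7]]
0.092 -0.01 [[197.7, 56.9], [355.6, 57.0]]
0.092 -0.015 [[194.9, 55.1], [358.3, 55.2]]
0.095 -0.005 [[200.0, 50.3], [353.4, 50.4]]
0.095 -0.01 [[197.3, 48.3], [356.0, 48.5]]
0.095 -0.015 [[194.4, 46.2], [358.7, 46.4]]
0.098 -0.005 [[199.5, 42.0], [353.9, 42.1]]
0.098 -0.01 [[196.8, 39.7], [356.4, 39.8]]
0.098 -0.015 [[193.9, 37.3], [359.2, 37.4]]
```

>>> drive_tool([
  [-0.04,0.03,0,0,0,0.02],
  [-0.12,0.09,0,0,0,0.05],
  [-0.2,0.17,0,0,0,0.09],
  [-0.28,0.24,0,0,0,0.12],
  [-0.36,0.3,0,0,0,0.15],
])

```text
time: 18.67
ee_pos: [0.5322, -0.0673, 0.2444]
eef_rot: [0.709, 0.705, -0.001, -0.0]
ft_force: [0.1, 0.2, -3.0]
width: 0.0598
grip_force: 40.0
```

```bash
python3 goto.py .6186 -.1502 .24 -.055
```

```text
t 18.67 now [ 0.5322 -0.0673  0.2444] shift [-0.274  0.29   0.014] turn [-0.002  0.     0.062]
```

>>> drive_tool([
  [-0.07,0.07,0,0,0,0.02],
  [-0.14,0.15,0,0,0,0.04],
  [-0.21,0.22,0,0,0,0.06],
  [-0.255,0.265,0,0,0,0.062],
  [-0.27,0.285,0,0,0,0.062],
])

```text
time: 19.08
ee_pos: [0.6169, -0.1507, 0.2434]
eef_rot: [0.727, 0.687, -0.002, -0.001]
ft_force: [-0.3, -1.4, -3.0]
width: 0.0595
grip_force: 40.0
```

>>> drive_tool([
  [0,0,0,0,0,0],
  [0,0,0,0,0,0],
  [0,0,0,0,0,0],
  [0,0,0,0,0,0],
  [0,0,0,0,0,0],
])

```text
time: 19.5
ee_pos: [0.6162, -0.1464, 0.2466]
eef_rot: [0.725, 0.688, 0.0, 0.0]
ft_force: [0.2, -0.4, -2.4]
width: 0.0593
grip_force: 40.0
```

```bash
python3 goto.py .6186 -.1502 .2 -.055
```

```text
t 19.5 now [ 0.6162 -0.1464  0.2466] shift [-0.012  0.009  0.155] turn [ 0.001 -0.     0.003]
```

>>> drive_tool([
  [-0.006,0.005,0.03,0,0,0],
  [-0.012,0.009,0.07,0,0,0],
  [-0.012,0.009,0.11,0,0,0],
  [-0.012,0.009,0.135,0,0,0],
  [-0.012,0.009,0.145,0,0,0],
])

```text
time: 19.92
ee_pos: [0.6179, -0.1507, 0.2001]
eef_rot: [0.726, 0.688, -0.001, -0.001]
ft_force: [-0.2, 0.7, -4.3]
width: 0.0591
grip_force: 40.0
```

>>> drive_tool([
  [0,0,0.002,0,0,0],
  [0,0,0.004,0,0,0],
  [0,0,0.006,0,0,0],
  [0,0,0.008,0,0,0],
  [0,0,0.008,0,0,0],
])

```text
time: 20.33
ee_pos: [0.6191, -0.151, 0.2007]
eef_rot: [0.726, 0.688, 0.0, 0.0]
ft_force: [-0.4, -0.7, -3.2]
width: 0.0595
grip_force: 40.0
```

```bash
python3 goto.py .6186 -.1502 .1965 -.055; python3 - <<'E'
from h import *
s=camera("side");cv2.imwrite("pics/s4.png",s);w=camera("wrist");cv2.imwrite("pics/w10.png",w)
E
```

```text
t 20.33 now [ 0.6191 -0.151   0.2007] shift [ 0.002 -0.002  0.014] turn [0.001 0.    0.002]
```

>>> drive_tool([
  [0,0,0.003,0,0,0],
  [0,0,0.005,0,0,0],
  [0,0,0.007,0,0,0],
  [0,0,0.009,0,0,0],
  [0,0,0.009,0,0,0],
])

```text
time: 20.85
ee_pos: [0.6189, -0.1509, 0.1975]
eef_rot: [0.726, 0.688, -0.0, -0.0]
ft_force: [-0.3, -0.3, -3.6]
width: 0.0595
grip_force: 40.0
```

>>> drive_tool([
  [0,0,0.002,0,0,0],
  [0,0,0.004,0,0,0],
  [0,0,0.005,0,0,0],
  [0,0,0.005,0,0,0],
  [0,0,0.005,0,0,0],
])

```text
time: 21.27
ee_pos: [0.619, -0.151, 0.1963]
eef_rot: [0.726, 0.688, 0.0, 0.0]
ft_force: [-0.2, 0.2, -2.2]
width: 0.0596
grip_force: 40.0
```

>>> drive_tool([
  [0,0,0.001,0,0,0],
  [0,0,0.002,0,0,0],
  [0,0,0.003,0,0,0],
  [0,0,0.003,0,0,0],
  [0,0,0.003,0,0,0],
])

```text
time: 21.68
ee_pos: [0.6191, -0.151, 0.1962]
eef_rot: [0.726, 0.688, 0.0, 0.0]
ft_force: [-3.7, 0.3, 5.1]
width: 0.0592
grip_force: 40.0
```

Contact. Releasing.

>>> drive_tool([
  [0,0,0,0,0,0],
  [0,0,0,0,0,0],
  [0,0,0,0,0,0],
  [0,0,0,0,0,0],
  [0,0,0,0,0,0],
], claw=0)

```text
time: 22.1
ee_pos: [0.619, -0.1509, 0.1952]
eef_rot: [0.726, 0.688, 0.0, 0.0]
ft_force: [1.2, -0.1, -1.7]
width: 0.0832
grip_force: 0.0
```

>>> drive_tool([
  [0,0,-0.03,0,0,0],
  [0,0,-0.1,0,0,0],
  [0,0,-0.2,0,0,0],
  [0,0,-0.3,0,0,0],
  [0,0,-0.38,0,0,0],
])

```text
time: 22.52
ee_pos: [0.6191, -0.151, 0.3125]
eef_rot: [0.726, 0.688, 0.001, 0.001]
ft_force: [0.5, 0.2, 0.3]
width: 0.0872
grip_force: 0.0
```

>>> drive_tool([
  [-0.05,0,-0.05,0,0,0],
  [-0.12,0,-0.1,0,0,0],
  [-0.2,0,-0.1,0,0,0],
  [-0.25,0,-0.1,0,0,0],
  [-0.25,0,-0.1,0,0,0],
])

```text
time: 22.93
ee_pos: [0.6138, -0.2302, 0.3392]
eef_rot: [0.728, 0.686, -0.001, 0.0]
ft_force: [-0.6, -0.6, -1.2]
width: 0.0868
grip_force: 0.0
```

```bash
python3 goto.py .6186 -.1502 .3 -.055; python3 - <<'E'
from h import *
np.save("w11.npy",get_calibration("wrist"),allow_pickle=True);im=camera("wrist");cv2.imwrite("pics/w11.png",im)
s=camera("side");cv2.imwrite("pics/s5.png",s)
cv2.imwrite("pics/c11.png",np.hstack([im[:,80:480],cv2.resize(s[110:260,160:300],(392,420))]))
E
```

```text
t 22.93 now [ 0.6138 -0.2302  0.3392] shift [0.267 0.    0.13 ] turn [-0.001  0.002 -0.005]
```

View pics/c11.png

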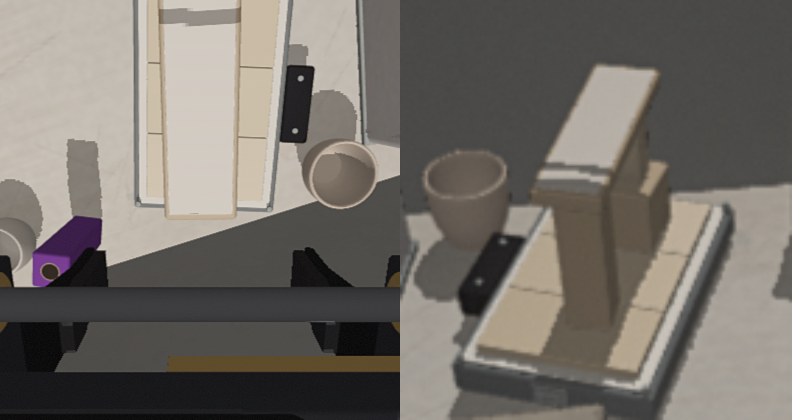

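The strip lies across both columns, with its -y end at row ~215 (x 245–316 in the full picture). A quick numeric check comes before handing in.

```bash
python3 - <<'E'
from h import *
c=np.load("w11.npy",allow_pickle=True).item()
a,b=[onz(c,p,.206)[:2] for p in[(245,216),(317,216)]];m=(a+b)/2
u=[onz(c,p,.206)[:2] for p in[(239,10),(322,10)]];n=sum(u)/2
print('width near',np.linalg.norm(a-b),'far',np.linalg.norm(u[0]-u[1]));d=n-m;d/=np.linalg.norm(d)
ctr=m+.095*d;print('ctr',ctr,'yaw',np.arctan2(-d[0],d[1]))
h=np.array([.631,-.151])
for nme,p in(('endb',m),('enda',m+.19*d)): print(nme,R.from_euler('z',.1).apply([*(p-h),0])[:2].round(4))
for nme,p in(('short',(.6153,-.2091)),('tall',(.6218,-.0913))):
    q=np.array(p)-ctr;print(nme,'along',q@d,'across',q@[d[1],-d[0]])
E
```

```text
width near 0.05944238573629017 far 0.059299744591573327
ctr [ 0.62087579 -0.14823666] yaw -0.05422087497236749
endb [-0.006  -0.0932]
enda [-0.0147  0.0966]
short along -0.06107607236946038 across -0.0022691457583659726
tall along 0.05690307277080334 across -0.0021627880008109903
```

All within tolerance, and the equal widths show the strip is level.

```bash
python3 -c "
from bench import *
print(close_job())"
```

```text
the job is handed in; nothing more can be done
None
```

I handed the job in at about 23 s. The strip rests on the tall post and the block-plus-short-post column. My last picture measurements put it level and inside the bricks, with its supports 57 mm and 61 mm from the middle. The hand-in call gave no verdict.

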